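# Clear the tinted plugs and hold the loupe over the rosette

## Robot

A 6-joint arm with a two-finger parallel gripper is mounted at the origin on the work surface. World frame = base frame: x ahead of the robot, y to its left, z up, the work surface at z = 0. Lengths are in mm, angles in rad, forces in N, time in s.
With the tool pointing down it reaches from about 300 to 750 mm from the base axis. Payload 8.5 kg.
Tool frame: the origin (TCP) lies midway between the tips of the shut fingers; the grasp point (between the pads) lies 19 mm behind it; z points along the fingers, y is the line along which they close (so a half turn about z gives the same grasp; the last joint's range is limited). The gripper opens to 88 mm and grips with 3 to 60 N. Pads are 18 mm wide; open, the fingers measure 123 mm over their backs; the gripper's body (75 mm by 187 mm) begins 45 mm behind the grasp point.
Start: joints at [1.096, 0.381, 1.297, -0, 1.464, -0.215], TCP at [141.28, 531.526, 238.748] pointing down, gripper open.
Joint ranges: [-3.11, 3.11], [-0.89, 2.33], [0.22, 2.48], [-1.42, 4.56], [0.17, 2.85], [-2.88, 2.88]. Speed limits (rad/s): [2.39, 2.39, 3.14, 3.14, 3.14, 3.14].

## Interface

Orientations are given as a 3x3 rotation matrix whose columns are the frame's x, y, z axes.
In Python, from station import monitor, eyes, order gives the robot as it stands.
- The arm moves only by the shell command python3 -m creep 'ROWS' [FORCE]. ROWS is JSON, a list of rows, each a list of 3 entries, a list of its own where there are three numbers: the shift along the world's x, y, z normalised to -1 to 1, where 1 is 2 cm, then the turn, a rotation vector about the world's x, y, z normalised to -1 to 1, where 1 is 5 degrees, then the finger opening in mm, from 0 to 88.1. In form: [[[x, y, z], [ax, ay, az], fingers], ...]. A call has 1 to 5 rows; each row shifts and turns the commanded pose from where the row before left it; what a row does not reach is not made up. A row lasts 1/10 s, in which the tool goes at most 50 mm and 8.59 degrees, less where a joint would pass 70% of its speed; a pose out of reach is approached as far as the arm can. A call with a number of a shift or a turn outside -1 to 1 is refused whole. A call with a gripper value outside its range is refused whole. The fingers move at their own pace and stop on an object; FORCE is the grip in N (left out, the last holds). Time passes only in rows, so rows that do not move let the fingers close. It gives the time, the measured TCP pose, the force, the opening and the grip force at its end, in the units of the state.
- monitor.observe(): the state, without advancing time (a new reading comes with each control period).
- eyes.read_camera(name): name is "side" or "top" or "wrist"; returns (picture, depth): 420x560x3 uint8, red, green, blue; 420x560 float32, mm along the optical axis (not along the pixel's ray), 0 where there is no reading.
- eyes.get_calibration(name): a dict with "K" (3x3 intrinsics, pixels), "xyz" and "orientation" of the camera in the world. Camera axes: x right, y up, looking along -z (the intrinsics and any distortion apply to the point x, -y, -z); pixel columns grow to the right and rows downward; lengths in mm; the calibration is good to about 2 mm. A picture is of the moment at which its call begins: read the wrist's pose just before it. get_calibration takes no time and is no camera call; for the wrist camera it gives the pose at the moment of the call.
- order.sign_off(): hands the job in; it is judged then, once.
The state is a dict: "time_s": time; "qpos": joint angles; "qvel": joint speeds; "joint_efforts": joint torques, N m; "eef_pos": TCP position; "tcp_rot": TCP orientation; "wrist_force": force on the tool from outside, world axes, zero at the start; "wrist_torque": the same for the moment, N m; "opening": finger opening in mm; "gripper_force": force on a finger pad.
Only numpy, scipy, OpenCV 4.12 (cv2) and the standard library are available. Lean on these libraries where they do the work, as an engineer would, in place of code of your own. Each camera call takes 0.05 s, during which the arm holds its last target. There are 200 camera calls.

## Task

Clear the plaster panel for inspection: set the red and the blue plaster plug down, without dropping them, each in the tray of its own colour. Then pick up the loupe by its handle and hold it level with its lens centred over the rosette and its rim at the height of the green collar on the post, never letting the loupe touch the panel, post or collar; finish while still holding it there. Leave the yellow plug and everything else where they are.

Things in the scene. Friction and masses are not known exactly. Their poses are not given: they have to be found in the camera images.
- panel: fixed white plaster panel lying on the table, 220 mm (x) by 350 mm (y), 25 mm thick, with a 12 mm wide, 6 mm high moulding round its edge; origin at the centre of its underside, z up. The rosette is at its middle; a thin focus post (8 mm across, foot 24 mm across, top 155 mm above the table) stands on it at x = +82 mm, y = 0
- rosette (a point): highest point of the cast rosette at the middle of the panel (60 mm across, 14 mm proud of the panel's face, i.e. 39 mm above the table)
- collar: green collar clamped on the focus post, 20 mm across, 12 mm high; it cannot be moved by the robot
- focus_mark (a point): centre of the green collar: its height is the focal height for the middle of the loupe's rim (90 mm to 135 mm above the table, varies)
- tray_red: fixed shallow red plastic tray on the table, 100 x 100 mm outside, 16 mm high, 4 mm walls and floor, open at the top; origin at the centre of its underside, z up
- tray_blue: fixed shallow blue plastic tray on the table, 100 x 100 mm outside, 16 mm high, 4 mm walls and floor, open at the top; origin at the centre of its underside, z up
- tray_yellow: fixed shallow yellow plastic tray on the table, 100 x 100 mm outside, 16 mm high, 4 mm walls and floor, open at the top; origin at the centre of its underside, z up
- red_plug (a point): centre (half-way up) of the red tinted plaster plug, an upright cylinder 34 mm across, 44 mm high, about 50 g, z up; it stands on the panel's top face to one side of the rosette (which side varies)
- blue_plug (a point): centre (half-way up) of the blue tinted plaster plug, an upright cylinder 34 mm across, 44 mm high, about 50 g, z up; it stands on the panel's top face to one side of the rosette (which side varies)
- yellow_plug (a point): centre (half-way up) of the yellow tinted plaster plug, an upright cylinder 34 mm across, 44 mm high, about 50 g, z up; it is already in the yellow tray; bystander
- plug_red: the same red plug, origin at the centre of its underside
- plug_blue: the same blue plug, origin at the centre of its underside
- loupe: the loupe, about 110 g: steel lens rim 68 mm across and 12 mm high, black bar handle 14 mm wide and 12 mm high running from 45 to 152 mm from the lens centre along the loupe's -x; origin at the centre of the rim's underside, x from handle to lens, z up (square to the lens)
- lens (a point): centre of the loupe's lens, half-way up the rim (6 mm above the loupe's origin); z is square to the lens
- handle (a point): point in the handle to grip, half-way up it, 85 mm from the lens centre along the loupe's -x (the balance point is about 73 mm from it); as it lies on the rest it is 36 mm above the table with free room for fingers on both sides and under it (the rest's base there is 50 mm wide, 6 mm high)
- rest: fixed dark wooden rest for the loupe: base 200 x 50 mm, 6 mm high, and two blocks up to 30 mm high, one under the lens and one under the handle's end; the loupe just lies on the blocks. Origin on the table straight below the loupe's grip point, x towards the lens
- mixing_bowl: black rubber mixing bowl, 124 mm across, 100 mm high; bystander
- spatula: plasterer's spatula lying flat beyond the panel; bystander
- brush: brush lying flat beside the trays; bystander
- pigment_jar: closed jar, 60 mm across, 75 mm high; bystander
- offcut: 140 mm length of white plaster moulding, 24 mm high; bystander

How it is judged (in metres and radians):
On the way, in this order (a step that is already met when the one before it is completed fails the run):
1. the red plug is in the red tray and the blue plug in the blue tray, both let go (x of red_plug in the frame of tray_red between -0.034 and 0.034 m and y of red_plug in the frame of tray_red between -0.034 and 0.034 m and z of red_plug in the frame of tray_red below 0.032 m and contact force between each of plug_red, plug_blue and the fingers below 0.1 N and linear speed of each of plug_red, plug_blue below 0.03 m/s and x of blue_plug in the frame of tray_blue between -0.034 and 0.034 m and y of blue_plug in the frame of tray_blue between -0.034 and 0.034 m and z of blue_plug in the frame of tray_blue below 0.032 m), for 0.2 s.
2. the loupe is held level and still over the rosette at the height of the collar (horizontal distance between lens and rosette below 0.012 m and z of lens in the frame of focus_mark between -0.007 and 0.007 m and angle between lens's own z axis and vertical below 0.1 rad and contact force between loupe and the fingers above 0.5 N and contact force between loupe and panel below 0.1 N and contact force between loupe and collar below 0.1 N and linear speed of loupe below 0.02 m/s and angular speed of loupe below 0.15 rad/s), for 0.2 s.
At the end, for the whole second after the job is handed in: Both plugs at rest on the floor of the tray of their colour (centre within 34 mm of its middle each way), let go; loupe still, held only by the fingers, lens within 12 mm sideways of the rosette's centre, within 7 mm of the collar's height, tilted less than 0.10 rad (6 degrees) (all of step 1 and all of step 2); the arm keeps its last pose, push and grip.
It fails at once if the loupe or its handle touches the plaster panel, the focus post or the green collar (contact force between loupe and panel above 0.5 N or contact force between loupe and collar above 0.5 N).
It fails at once if the red or the blue plug is dropped or thrown (falls faster than 0.8 m/s out of the fingers, a drop of more than about 30 mm) ((linear speed of plug_red above 0.8 m/s and contact force between plug_red and the fingers below 0.05 N) or (linear speed of plug_blue above 0.8 m/s and contact force between plug_blue and the fingers below 0.05 N)).
It fails at once if a bystander (bowl, spatula, brush, jar, offcut or the yellow plug) is moved by more than 25 mm (distance of any of mixing_bowl, spatula, brush, pigment_jar, offcut, yellow_plug from where it was at the start of the episode above 0.025 m).
It also fails if it takes over 72 s, if anything falls off the work surface, if the arm or the gripper's body presses on something with over 40 N, if the wrist force passes 120 N, or if a joint passes its speed limit or range.

## Working session

There is one attempt and no reset: what is moved stays moved. The work goes in short steps, Python scripts to look and compute and a shell command to move; the robot and the scene stay as the last step left them, time stands still between calls to the robot, and variables do not carry over. Pictures are saved under pics/ and viewed, at most 10 in all, crops included, and the job is handed in when it is done.

```bash
mkdir -p pics; ls
python3 - <<'E'
from station import monitor, eyes, order
import cv2,numpy as np
s=monitor.observe();print(s)
for n in("top","side"):
    p,d=eyes.read_camera(n);np.savez(f"pics/{n}0.npz",p=p,d=d);cv2.imwrite(f"pics/{n}0.png",p[:,:,::-1]);print(n,eyes.get_calibration(n))
E
```

```text
pics
{'time_s': 0.0, 'qpos': array([ 1.09565511e+00,  3.81200340e-01,  1.29827078e+00, -1.73967350e-06,
        1.46361325e+00, -2.15316326e-01]), 'qvel': array([-1.20627378e-03,  8.96761749e-04,  4.97555756e-04, -1.32817662e-04,
       -8.64026205e-05,  2.16735009e-04]), 'joint_efforts': array([ 1.01807655e-03, -4.37932599e+01, -2.24555218e+01,  7.13537796e-02,
        3.53002630e-02, -9.28415693e-05]), 'eef_pos': array([141.17698684, 531.27262533, 238.13206596]), 'tcp_rot': array([[-9.66434920e-01,  2.56910650e-01, -6.80870725e-04],
       [ 2.56911356e-01,  9.66434061e-01, -1.32727177e-03],
       [ 3.17026407e-04, -1.45764521e-03, -9.99998887e-01]]), 'wrist_force': array([ 0.48586648, -0.90607317,  0.06529572]), 'wrist_torque': array([ 0.02058094, -0.0048828 ,  0.0453095 ]), 'gripper_force': 0.0, 'opening': 88.19334739691406}
top {'K': array([[465.04316461,   0.        , 285.15312711],
       [  0.        , 465.04316461, 204.78402209],
       [  0.        ,   0.        ,   1.        ]]), 'xyz': array([ 308.01876087,  -46.31430189, 1606.44023596]), 'orientation': array([[ 0.08279779,  0.97518878, -0.205308  ],
       [-0.99655117,  0.08215804, -0.01165391],
       [ 0.00550294,  0.20556485,  0.97862802]])}
side {'K': array([[482.17944456,   0.        , 281.15940383],
       [  0.        , 482.17944456, 211.74698249],
       [  0.        ,   0.        ,   1.        ]]), 'xyz': array([505.93022325, 868.63501898, 927.12969026]), 'orientation': array([[-0.99469062,  0.07158955, -0.07392911],
       [-0.10289075, -0.67773798,  0.72806918],
       [ 0.00201758,  0.7318102 ,  0.68150551]])}
```

View pics/top0.png

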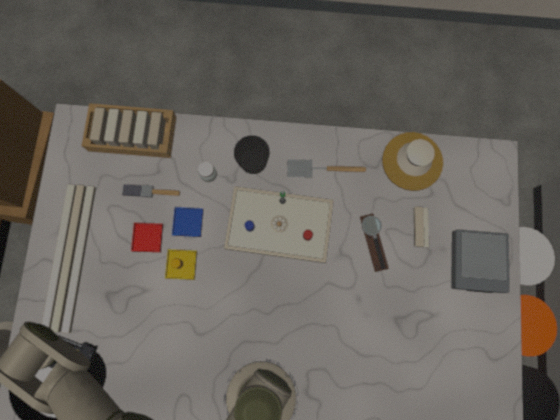

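View pics/side0.png

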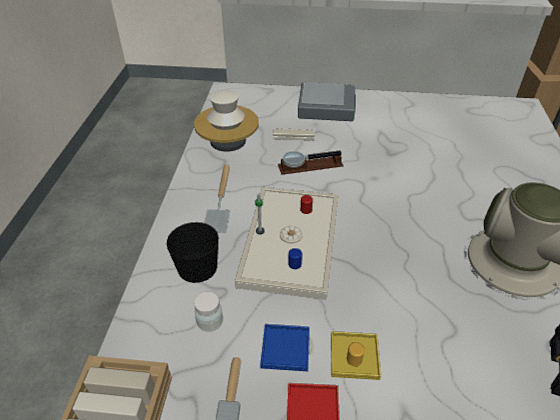

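The top view shows the red tray at (147,237), the blue tray at (188,222), the panel at (279,224), the blue plug at (250,226), the red plug at (308,235), the collar near (282,196), and the loupe with its lens at (372,227) and its handle running down to about (380,268). The side view agrees with this. Next I measure them with masks and depth.

```bash
cat > h.py <<'E'
import numpy as np,cv2
from station import monitor,eyes,order
def cloud(d,c):
    K=c["K"];v,u=np.mgrid[:d.shape[0],:d.shape[1]]
    P=np.stack([(u-K[0,2])/K[0,0]*d,-(v-K[1,2])/K[1,1]*d,-d],-1)
    return P@np.array(c["orientation"]).T+c["xyz"]
def ray(u,v,z,c):
    K=c["K"];r=np.array(c["orientation"])@np.array([(u-K[0,2])/K[0,0],-(v-K[1,2])/K[1,1],-1])
    return c["xyz"]+r*(z-c["xyz"][2])/r[2]
def masks(p):
    h=cv2.cvtColor(p,cv2.COLOR_RGB2HSV).astype(int);H,S,V=h[...,0],h[...,1],h[...,2]
    k=(S>120)&(V>50)
    return dict(red=k&((H<6)|(H>174)),blue=k&(H>105)&(H<130),yellow=k&(H>18)&(H<32),green=(S>70)&(V>30)&(H>45)&(H<95))
E
python3 - <<'E'
from h import *
for n in("top","side"):
    f=np.load(f"pics/{n}0.npz");p,d=f["p"],f["d"];c=eyes.get_calibration(n);X=cloud(d,c)
    for k,m in masks(p).items():
        N,L,st,ce=cv2.connectedComponentsWithStats(m.astype(np.uint8))
        for i in range(1,N):
            if st[i,4]<12:continue
            q=X[L==i]
            z=np.percentile(q[:,2],95);t=q[q[:,2]>z-6]
            print(n,k,st[i],ce[i].round(1),"med",np.median(q,0).round(),"z",np.percentile(q[:,2],[5,50,95]).round(),"top",t.mean(0).round(1),"mid",((q.min(0)+q.max(0))/2).round())
    # panel, loupe (bright/dark regions above table) by depth
    def reg(nm,x,y,w,h,lo,hi):
        Q=X[y:y+h,x:x+w].reshape(-1,3);Q=Q[(Q[:,2]>lo)&(Q[:,2]<hi)]
        r=cv2.minAreaRect(Q[:,:2].astype(np.float32));print(n,nm,len(Q),r,np.median(Q[:,2]))
    if n=="top":
        reg("panel",220,180,120,88,15,40);reg("rim",358,208,30,68,30,60);reg("loupe handle",364,238,28,40,20,60)
E
python3 - <<'E'
import cv2
a=cv2.imread('pics/top0.png')[185:285,220:400];b=cv2.imread('pics/side0.png')[140:250,235:350]
a=cv2.resize(a,(720,400),interpolation=cv2.INTER_NEAREST);cv2.imwrite('pics/crop.png',a)
E
```

```text
top red [132 223  31  29 810] [146.6 237.2] med [489. 442.   5.] z [-2.  5. 17.] top [480.3 435.7  29.4] mid [423. 222. 799.]
top red [304 230   8  10  62] [307.4 234.5] med [ 536. -110.   68.] z [54. 68. 74.] top [ 536.9 -110.2   70.5] mid [ 537. -111.   60.]
top blue [173 208  29  28 734] [187.3 221.7] med [555. 308.   5.] z [-1.  5. 16.] top [523.6 280.3 125.4] mid [456. 155. 799.]
top blue [246 222   7   8  47] [248.9 225.3] med [551.  87.  69.] z [64. 69. 74.] top [552.2  86.1  70.9] mid [550.  87.  70.]
top yellow [ 383  132   60   58 1501] [409.6 163.8] med [ 796. -429.   77.] z [71. 77. 83.] top [ 804.3 -436.6   96.1] mid [ 616. -299.  835.]
top yellow [165 250  32  30 818] [180.6 264.1] med [406. 310.   6.] z [-2.  6. 47.] top [403.6 300.7 125.9] mid [382. 157. 800.]
top green [280 193   5   4  14] [282.  194.6] med [650. -16. 132.] z [126. 132. 136.] top [649.8 -15.  134.2] mid [651. -16. 131.]
top panel 6202 ((573.1047973632812, -12.164581298828125), (351.0514831542969, 221.19725036621094), 86.87870788574219) 25.956075090725676
top rim 482 ((540.864501953125, -352.89697265
[... 586 characters left out ...]
77.2] mid [536. 474. 477.]
side blue [ 261  324   48   47 2020] [285.1 347.5] med [553. 310.   4.] z [ 1.  4. 16.] top [555.8 334.3  42.6] mid [553. 563. 463.]
side yellow [ 194  106   64   37 1130] [226.  127.8] med [ 804. -401.   77.] z [72. 77. 81.] top [ 811.7 -409.1   83.3] mid [714. 161. 495.]
side yellow [ 331  332   49   48 2126] [354.7 355.3] med [406. 322.   5.] z [ 2.  5. 47.] top [410.1 347.5  85.7] mid [430. 565. 462.]
side yellow [555 356   5   6  15] [557.3 358.1] med [155. 474. 315.] z [309. 315. 319.] top [155.5 474.2 317.8] mid [154. 474. 314.]
side green [255 199   7   8  39] [258.3 202.6] med [651.  -9. 131.] z [123. 131. 137.] top [645.5  28.7 169.5] mid [583. 424. 525.]
```

View pics/crop.png

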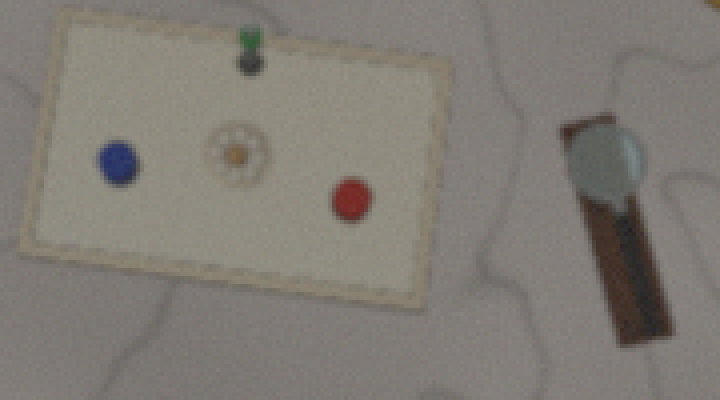

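The crop shows the blue plug at (118,163), the rosette at (237,156), the red plug at (351,200), the post at (250,60), and the lens at (607,163) with its handle towards (655,335). I go over the trays first, for a wrist look on the way.

```bash
python3 -m creep '[[[1,-0.5,0.5],[0,0,0.6],88],[[1,-0.5,0.5],[0,0,0.6],88],[[1,-0.5,0.5],[0,0,0.6],88],[[1,-0.5,0.5],[0,0,0.6],88],[[1,-0.5,0.5],[0,0,0.6],88]]' 30
python3 -m creep '[[[1,-0.5,0],[0,0,0],88],[[1,-0.5,0],[0,0,0],88],[[1,-0.5,0],[0,0,0],88],[[1,-0.5,0],[0,0,0],88],[[1,-0.5,0],[0,0,0],88]]'
python3 -m creep '[[[1,-0.5,0],[0,0,0],88],[[1,-0.5,0],[0,0,0],88],[[1,-0.5,0],[0,0,0],88],[[1,-0.5,0],[0,0,0],88],[[1,-0.5,0],[0,0,0],88]]'
python3 -m creep '[[[0,0,0],[0,0,0],88],[[0,0,0],[0,0,0],88]]'
cat >> h.py <<'E'
def look(n,name):
    c=eyes.get_calibration(n);p,d=eyes.read_camera(n);cv2.imwrite(f"pics/{name}.png",p[:,:,::-1]);np.savez(f"pics/{name}.npz",p=p,d=d,K=c["K"],xyz=c["xyz"],orientation=c["orientation"])
    return p,d,c
def comps(m,amin=30):
    N,L,st,ce=cv2.connectedComponentsWithStats(m.astype(np.uint8))
    return [(L==i,st[i],ce[i]) for i in range(1,N) if st[i,4]>=amin]
E
python3 - <<'E'
from h import *
p,d,c=look("wrist","w1");print(c)
for k,m in masks(p).items():
    for M,st,ce in comps(m,300):
        cn,_=cv2.findContours(M.astype(np.uint8),0,2);r=cv2.minAreaRect(max(cn,key=len))
        print(k,st,ce.round(),r,ray(*ce,4,c).round(1),ray(*r[0],10,c).round(1),np.median(cloud(d,c)[M],0).round())
E
```

```text
time_s: 0.6
eef_pos: [242.0, 481.0, 288.8]
tcp_rot: [[-1.0, -0.004, -0.0], [-0.004, 1.0, -0.001], [0.0, -0.001, -1.0]]
wrist_force: [-0.4, -0.1, 0.5]
opening: 88.4
gripper_force: 0.0
time_s: 1.1
eef_pos: [342.0, 430.9, 288.4]
tcp_rot: [[-1.0, -0.002, -0.001], [-0.002, 1.0, -0.001], [0.001, -0.001, -1.0]]
wrist_force: [0.6, -0.3, 0.6]
opening: 87.9
gripper_force: 0.0
time_s: 1.6
eef_pos: [442.0, 381.0, 288.3]
tcp_rot: [[-1.0, -0.002, -0.001], [-0.002, 1.0, -0.0], [0.001, -0.0, -1.0]]
wrist_force: [0.2, 0.1, -0.5]
opening: 88.2
gripper_force: 0.0
time_s: 1.8
eef_pos: [441.0, 381.5, 288.3]
tcp_rot: [[-1.0, -0.001, -0.001], [-0.001, 1.0, -0.0], [0.001, -0.0, -1.0]]
wrist_force: [-0.2, 0.8, 0.4]
opening: 87.8
gripper_force: 0.0
{'K': array([[303.72597613,   0.        , 272.79838709],
       [  0.        , 303.72597613, 217.09250264],
       [  0.        ,   0.        ,   1.        ]]), 'xyz': array([363.49626383, 380.42171732, 434.02773553]), 'orientation': array([[-2.65856369e-03, -9.57394449e-01, -2.88771191e-01],
       [ 9.99996465e-01, -2.53133793e-03, -8.14019616e-04],
       [ 4.83
[... 699 characters left out ...]
1.18612670898438, 153.83900451660156), (74.32965850830078, 75.86698913574219), 87.79740142822266) [400.7 310.3   4. ] [400.9 309.7  10. ] [399. 313.   4.]
yellow [  57  303   40   61 1156] [ 72. 333.] ((75.07657623291016, 332.8204040527344), (34.27473831176758, 63.47780227661133), 11.0035400390625) [697.3  45.8   4. ] [691.4  55.6  10. ] [413. 330. 370.]
yellow [ 450  303   40   61 1109] [474. 333.] ((471.0293273925781, 332.8855285644531), (63.08283996582031, 33.12641525268555), 77.79953002929688) [695.5 717.6   4. ] [689.8 707.9  10. ] [412. 431. 370.]
yellow [ 244  377  316   15 3067] [425. 386.] ((401.5, 384.0), (14.0, 315.0), 90.0) [806.3 651.7   4. ] [795.5 606.6  10. ] [421. 423. 379.]
```

View pics/w1.png

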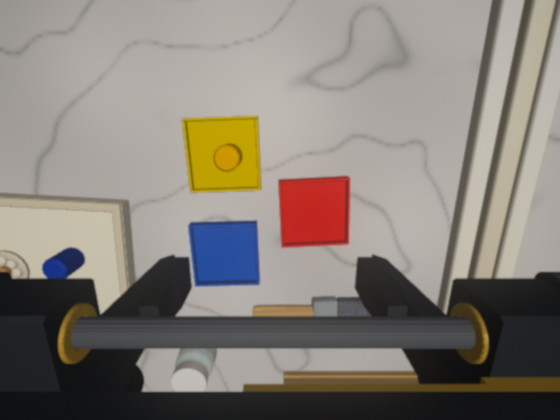

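The wrist view shows the red tray at (314,211), which is world (484,442), the blue tray at (224,253), which is world (550,307), and the blue plug at (63,264). Next I move to the panel.

```bash
for i in 1 2 3; do python3 -m creep '[[[0.1,-1,0],[0,0,0],88],[[0.1,-1,0],[0,0,0],88],[[0.1,-1,0],[0,0,0],88],[[0.1,-1,0],[0,0,0],88],[[0.1,-1,0],[0,0,0],88]]' | grep eef; done
python3 -m creep '[[[0,-1,0],[0,0,0],88],[[0,-1,0],[0,0,0],88],[[0,-1,0],[0,0,0],88],[[0,0,0],[0,0,0],88],[[0,0,0],[0,0,0],88]]'|grep eef
python3 - <<'E'
from h import *
p,d,c=look("wrist","w2");X=cloud(d,c)
for k,m in masks(p).items():
    if k=="yellow":continue
    for M,st,ce in comps(m,100):
        q=X[M];t=q[(q[:,2]>66)&(q[:,2]<72)]
        print(k,st,ce.round(),np.median(q,0).round(),np.percentile(q[:,2],[3,97]),t.mean(0).round(1),len(t))
Q=X[(X[...,2]>28)&(X[...,2]<34)&(abs(X[...,0]-573)<130)]
print(cv2.minAreaRect(Q[:,:2].astype(np.float32)))
Q=X[(X[...,2]>33)&(X[...,2]<42)&(np.hypot(X[...,0]-573,X[...,1]+12)<45)];print("ros",len(Q),Q.mean(0),(Q.max(0)+Q.min(0))/2)
E
```

```text
eef_pos: [450.3, 281.5, 288.9]
eef_pos: [460.5, 181.6, 289.0]
eef_pos: [470.7, 81.7, 288.9]
eef_pos: [470.9, 22.3, 288.9]
red [ 521  158   39   70 2267] [543. 195.] [490. 412.   4.] [ 2.51114433 16.44365281] [nan nan nan] 0
red [159 219  31  31 681] [174. 234.] [ 529. -106.   68.] [33.76473425 69.97939971] [ 532.8 -109.8   68.4] 425
blue [ 429  203   78   65 4275] [466. 235.] [550. 312.   4.] [ 2.48709538 16.15640353] [nan nan nan] 0
blue [313 237  23  23 388] [324. 248.] [546.  88.  69.] [65.7503445  69.92137287] [546.7  88.1  68.6] 373
((563.5988159179688, -94.7989501953125), (517.6953125, 221.0270538330078), 87.01827239990234)
ros 594 [566.59014492 -10.84529492  35.1177173 ] [568.05025723 -11.32770443  36.37967706]<stdin>:7: RuntimeWarning: Mean of empty slice.
  ret = um.true_divide(
```

View pics/w2.png

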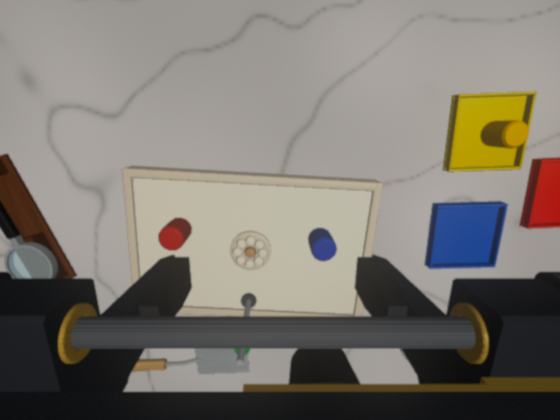

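The view shows the red plug at (174,234), the rosette at (250,251), the blue plug at (324,245), and the loupe lens at (33,262) at far left. I grasp the blue plug first.

```bash
python3 -m creep '[[[1,0.8,-1],[0,0,0],88],[[1,0.8,-1],[0,0,0],88],[[1,0.8,-1],[0,0,0],88],[[0.9,0.85,-1],[0,0,0],88],[[0,0,0],[0,0,0],88]]' 20|grep eef
python3 -m creep '[[[0,0,-1],[0,0,0],88],[[0,0,-1],[0,0,0],88],[[0,0,-1],[0,0,0],88],[[0,0,-1],[0,0,0],88],[[0,0,-1],[0,0,0],88]]'|grep -E 'eef|force'
python3 -m creep '[[[0,0,-1],[0,0,0],88],[[0,0,-1],[0,0,0],88],[[0,0,-1],[0,0,0],88],[[0,0,-0.35],[0,0,0],88],[[0,0,0],[0,0,0],88]]'|grep -E 'eef|force'
python3 -m creep '[[[0,0,0],[0,0,0],28],[[0,0,0],[0,0,0],28],[[0,0,0],[0,0,0],28],[[0,0,0],[0,0,0],28],[[0,0,0],[0,0,0],28]]'
```

```text
eef_pos: [549.2, 89.2, 205.9]
eef_pos: [549.0, 86.9, 109.1]
wrist_force: [0.5, 0.5, 1.1]
gripper_force: 0.0
eef_pos: [549.0, 86.8, 41.9]
wrist_force: [0.5, 1.0, -0.4]
gripper_force: 0.0
time_s: 5.9
eef_pos: [549.4, 86.5, 42.0]
tcp_rot: [[-1.0, -0.002, 0.0], [-0.002, 1.0, -0.0], [-0.0, -0.0, -1.0]]
wrist_force: [0.3, -0.1, -0.6]
opening: 50.0
gripper_force: 0.0
```

```bash
python3 -m creep '[[[0,0,0],[0,0,0],28],[[0,0,0],[0,0,0],28],[[0,0,0],[0,0,0],28],[[0,0,0],[0,0,0],28]]'
python3 -m creep '[[[0,0,0.5],[0,0,0],28],[[0,0,1],[0,0,0],28],[[0,0,1],[0,0,0],28],[[0,0,0.5],[0,0,0],28]]'
```

```text
time_s: 6.3
eef_pos: [549.3, 86.6, 41.8]
tcp_rot: [[-1.0, -0.002, 0.0], [-0.002, 1.0, 0.0], [-0.0, 0.0, -1.0]]
wrist_force: [0.1, -0.1, 0.9]
opening: 33.3
gripper_force: 20.0
time_s: 6.7
eef_pos: [549.9, 86.5, 103.8]
tcp_rot: [[-1.0, -0.002, 0.003], [-0.002, 1.0, -0.0], [-0.003, -0.0, -1.0]]
wrist_force: [0.2, -0.4, -0.8]
opening: 33.2
gripper_force: 20.0
```

```bash
for i in 1 2; do python3 -m creep '[[[0,1,0],[0,0,0],28],[[0,1,0],[0,0,0],28],[[0,1,0],[0,0,0],28],[[0,1,0],[0,0,0],28],[[0,1,0],[0,0,0],28]]' |grep -E 'eef|ing'; done
python3 -m creep '[[[0,1,0],[0,0,0],28],[[0,0,-0.5],[0,0,0],28],[[0,0,-1],[0,0,0],28],[[0,0,-1],[0,0,0],28],[[0,0,-0.7],[0,0,0],28]]'|grep -E 'eef|ing|force'
python3 -m creep '[[[0,0,-0.4],[0,0,0],28],[[0,0,-0.35],[0,0,0],28],[[0,0,0],[0,0,0],28]]'
```

```text
eef_pos: [549.1, 187.3, 101.8]
opening: 33.3
eef_pos: [549.1, 287.3, 101.7]
opening: 33.2
eef_pos: [548.7, 305.5, 35.9]
wrist_force: [-0.6, -0.3, -0.4]
opening: 33.0
gripper_force: 20.0
time_s: 8.5
eef_pos: [549.1, 306.3, 22.2]
tcp_rot: [[-1.0, -0.002, -0.001], [-0.002, 1.0, -0.0], [0.001, -0.0, -1.0]]
wrist_force: [0.0, -0.9, 0.1]
opening: 33.2
gripper_force: 20.0
```

```bash
python3 -m creep '[[[0,0,-0.07],[0,0,0],28],[[0,0,0],[0,0,0],60],[[0,0,0],[0,0,0],60],[[0,0,0],[0,0,0],60],[[0,0,0],[0,0,0],60]]'
python3 -m creep '[[[0,0,0.3],[0,0,0],60],[[0,0,1],[0,0,0],60],[[0,0,1],[0,0,0],60],[[0,0,1],[0,0,0],80],[[0,0,1],[0,0,0],88]]'|grep -E "eef|force"
python3 - <<'E'
from h import *
p,d,c=look("side","s1");X=cloud(d,c)
q=X[(abs(X[...,0]-550)<40)&(abs(X[...,1]-307)<40)&(X[...,2]>25)&(X[...,2]<60)];print(len(q),q.mean(0),q.min(0),q.max(0))
E
```

```text
time_s: 9.0
eef_pos: [549.4, 306.6, 21.6]
tcp_rot: [[-1.0, -0.002, 0.0], [-0.002, 1.0, 0.0], [-0.0, 0.0, -1.0]]
wrist_force: [0.0, 0.1, 0.4]
opening: 59.6
gripper_force: 0.0
eef_pos: [549.3, 306.5, 108.7]
wrist_force: [0.9, 0.6, 0.7]
gripper_force: 0.0
124 [550.4266486  318.78778788  38.79561866] [534.7257308  306.91576293  25.07763653] [566.41138119 324.86550798  50.87069599]
```

```bash
for i in 1 2 3 4; do python3 -m creep '[[[-0.036,-1,0],[0,0,0],88],[[-0.036,-1,0],[0,0,0],88],[[-0.036,-1,0],[0,0,0],88],[[-0.036,-1,0],[0,0,0],88],[[-0.036,-1,0],[0,0,0],88]]'|grep -E "eef|force"; done
python3 -m creep '[[[0,-0.82,0],[0,0,0],88],[[0,0,-1],[0,0,0],88],[[0,0,-1],[0,0,0],88],[[0,0,-1],[0,0,0],88],[[0,0,-0.3],[0,0,0],88]]'|grep -E "eef|force"
python3 -m creep '[[[0,0,0],[0,0,0],28],[[0,0,0],[0,0,0],28],[[0,0,0],[0,0,0],28],[[0,0,0],[0,0,0],28],[[0,0,0],[0,0,0],28]]'
python3 -m creep '[[[0,0,0],[0,0,0],28],[[0,0,0],[0,0,0],28],[[0,0,0],[0,0,0],28],[[0,0,0],[0,0,0],28]]'
```

```text
eef_pos: [545.5, 205.7, 107.2]
wrist_force: [0.2, 0.5, -0.3]
gripper_force: 0.0
eef_pos: [541.9, 105.7, 107.2]
wrist_force: [0.0, 0.3, 0.3]
gripper_force: 0.0
eef_pos: [538.3, 5.7, 107.2]
wrist_force: [-0.7, 0.1, -0.0]
gripper_force: 0.0
eef_pos: [534.7, -94.3, 107.3]
wrist_force: [0.1, 1.0, -0.7]
gripper_force: 0.0
eef_pos: [534.1, -109.7, 39.6]
wrist_force: [0.5, -0.3, 0.3]
gripper_force: 0.0
time_s: 12.55
eef_pos: [535.1, -109.9, 41.8]
tcp_rot: [[-1.0, -0.002, 0.001], [-0.002, 1.0, -0.0], [-0.001, -0.0, -1.0]]
wrist_force: [-0.5, 0.4, -0.6]
opening: 50.3
gripper_force: 0.0
time_s: 12.95
eef_pos: [534.9, -109.9, 41.4]
tcp_rot: [[-1.0, -0.002, 0.0], [-0.002, 1.0, -0.0], [-0.0, -0.0, -1.0]]
wrist_force: [-0.7, -0.5, 2.1]
opening: 33.3
gripper_force: 20.0
```

```bash
python3 -m creep '[[[0,0,0.5],[0,0,0],28],[[0,0,1],[0,0,0],28],[[0,0,1],[0,0,0],28],[[0,0,0.5],[0,0,0],28]]'|grep -E "eef|ing"
for i in 1 2 3 4 5; do python3 -m creep '[[[-0.1,1,0],[0,0,0],28],[[-0.1,1,0],[0,0,0],28],[[-0.1,1,0],[0,0,0],28],[[-0.1,1,0],[0,0,0],28],[[-0.1,1,0],[0,0,0],28]]'|grep -E "eef|ing"; done
python3 -m creep '[[[0,1,0],[0,0,0],28],[[0,1,0],[0,0,0],28],[[0,0.6,0],[0,0,0],28],[[0,0,-0.6],[0,0,0],28],[[0,0,-1],[0,0,0],28]]'|grep -E "eef|ing"
python3 -m creep '[[[0,0,-1],[0,0,0],28],[[0,0,-0.6],[0,0,0],28],[[0,0,-0.4],[0,0,0],28],[[0,0,-0.35],[0,0,0],28],[[0,0,0],[0,0,0],28]]'
```

```text
eef_pos: [535.4, -110.1, 103.3]
opening: 33.1
eef_pos: [524.6, -9.1, 101.4]
opening: 33.5
eef_pos: [514.6, 90.9, 101.4]
opening: 33.5
eef_pos: [504.6, 190.9, 101.4]
opening: 33.2
eef_pos: [494.6, 290.9, 101.3]
opening: 33.3
eef_pos: [484.6, 390.9, 101.3]
opening: 33.1
eef_pos: [485.2, 441.9, 69.2]
opening: 33.1
time_s: 16.85
eef_pos: [484.8, 441.8, 21.7]
tcp_rot: [[-1.0, -0.002, -0.001], [-0.002, 1.0, -0.001], [0.001, -0.001, -1.0]]
wrist_force: [-0.5, -0.2, -0.1]
opening: 33.6
gripper_force: 20.0
```

```bash
python3 -m creep '[[[0,0,-0.05],[0,0,0],28],[[0,0,0],[0,0,0],60],[[0,0,0],[0,0,0],60],[[0,0,0],[0,0,0],60],[[0,0,0],[0,0,0],60]]'|grep -E "eef|ing|force"
python3 -m creep '[[[0,0,0.3],[0,0,0],60],[[0,0,1],[0,0,0],60],[[0,0,1],[0,0,0],60],[[0,0,1],[0,0,0],80],[[0,0,1],[0,0,0],88]]'|grep -E "eef|force"
for i in 1 2 3 4 5 6 7; do python3 -m creep '[[[-0.05,-1,0.26],[0,0,0],88],[[-0.05,-1,0.26],[0,0,0],88],[[-0.05,-1,0.26],[0,0,0],88],[[-0.05,-1,0.26],[0,0,0],88],[[-0.05,-1,0.26],[0,0,0],88]]'|grep eef;done
python3 -m creep '[[[0,-1,0],[0,0,0],88],[[0,-1,0],[0,0,0],88],[[0,-1,0],[0,0,0],88],[[0,0,0],[0,0,0],88],[[0,0,0],[0,0,0],88]]'|grep eef
python3 - <<'E'
from h import *
p,d,c=look("side","s2");X=cloud(d,c)
for x,y in((550,307),(484,442)):
    q=X[(abs(X[...,0]-x)<40)&(abs(X[...,1]-y)<40)&(X[...,2]>25)&(X[...,2]<60)];print(len(q),q.mean(0),q.min(0),q.max(0))
p,d,c=look("wrist","w3");X=cloud(d,c)
m=(X[...,2]>34)&(X[...,2]<48)&(X[...,1]<-250)&(X[...,0]>380)
Q=X[m];print(len(Q),cv2.minAreaRect(Q[:,:2].astype(np.float32)),np.percentile(Q[:,2],[10,50,90]))
E
```

```text
eef_pos: [484.9, 442.2, 21.6]
wrist_force: [-0.0, 0.6, -0.8]
opening: 60.0
gripper_force: 0.0
eef_pos: [484.9, 442.1, 108.7]
wrist_force: [0.1, 0.5, 0.7]
gripper_force: 0.0
eef_pos: [479.8, 341.4, 134.1]
eef_pos: [474.8, 241.3, 160.1]
eef_pos: [469.8, 141.3, 186.1]
eef_pos: [464.7, 41.3, 212.1]
eef_pos: [459.7, -58.6, 238.1]
eef_pos: [454.6, -158.6, 264.1]
eef_pos: [449.6, -258.6, 290.1]
eef_pos: [449.8, -318.0, 289.0]
248 [550.70046995 311.606604    43.55207556] [534.74182884 292.62575127  25.16715624] [567.15477806 326.20708704  53.23629606]
325 [486.61346009 445.96694228  43.99933092] [469.87313747 424.69621502  25.07248477] [503.14008679 459.17231527  52.05786826]
3862 ((508.57330322265625, -481.82098388671875), (393.23046875, 186.79246520996094), 83.06928253173828) [37.12693239 40.34740053 45.88975766]
```

View pics/w3.png

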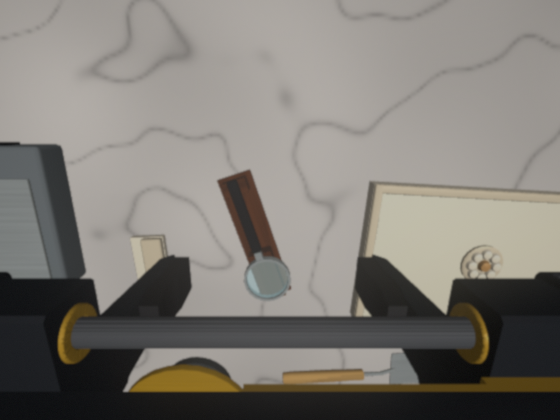

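Both plugs are standing in their trays. In the wrist view the lens is at (268,277) and the handle runs from about (232,182) to (257,250).

```bash
cat > fit.py <<'E'
from h import *
import sys
f=np.load(f"pics/{sys.argv[1]}.npz");p,d=f["p"],f["d"];c=f;X=cloud(d,c)
B=(X[...,2]>36)&(X[...,2]<48)&(X[...,1]>-420)&(X[...,1]<-240)&(X[...,0]>400)&(X[...,0]<660)
h=cv2.cvtColor(p,cv2.COLOR_RGB2HSV);V=h[...,2]
D=B&(V<60)&(h[...,1]<110)
M,st,ce=max(comps(D),key=lambda t:t[1][4])
v,u=np.nonzero(M);P=np.array([ray(a,b,42,c)[:2] for a,b in zip(u,v)])
r=cv2.minAreaRect(P.astype(np.float32));vx,vy,x0,y0=cv2.fitLine(P.astype(np.float32),2,0,.01,.01).ravel()
print(st,len(P),r,np.degrees(np.arctan2(vy,vx)),x0,y0,"Xmed",np.median(X[M],0))
L=B&~D;M,st,ce=max(comps(L),key=lambda t:t[1][4]);print("B-D comp",st,ce)
cn,_=cv2.findContours(M.astype(np.uint8),0,2);(cx,cy),rr=cv2.minEnclosingCircle(max(cn,key=len))
print("lens px",cx,cy,rr,ray(cx,cy,42,c))
E
python3 fit.py w3
python3 - <<'E'
from h import *
c=np.load("pics/w3.npz");print(ray(268,277,42,c),ray(232,182,42,c),ray(257,250,42,c), ray(485,266,39,c))
c=np.load("pics/w2.npz");print("ros",ray(250,251,39,c))
c=eyes.get_calibration("top");print("ros",ray(220+237/4,185+156/4,39,c)); print("lens",ray(220+607/4,185+163/4,42,c))
E
```

```text
[227 180  34  74 730] 730 ((491.65625, -356.8603515625), (105.06867218017578, 13.989788055419922), 17.970224380493164) 18.131561 490.1798 -357.2602 Xmed [ 489.64406978 -357.355231     41.43326994]
B-D comp [ 244  251   46   51 1639] [266.21232459 278.41915802]
lens px 266.0481872558594 275.3614501953125 25.890052795410156 [ 578.3715973  -327.39834063   42.        ]
[ 580.97472836 -324.60206009   42.        ] [ 443.33366279 -371.42505412   42.        ] [ 539.11713205 -339.91563346   42.        ] [564.17876543 -13.85035798  39.        ]
ros [563.05140994 -10.18289939  39.        ]
ros [568.35276051 -13.11546913  39.        ]
lens [ 588.22910439 -327.88763665   42.        ]
```

```bash
python3 -m creep '[[[0.55,-0.35,-1],[0,0,0.72],88],[[0.55,-0.35,-1],[0,0,0.72],80],[[0.55,-0.35,-1],[0,0,0.72],60],[[0.55,-0.35,-1],[0,0,0.72],60],[[0.55,-0.35,-1],[0,0,0.72],60]]' 40 >/dev/null
python3 -m creep '[[[0,0,0],[0,0,0],60],[[0,0,0],[0,0,0],60]]'
python3 - <<'E'
from h import *
print(monitor.observe()["qpos"])
look("wrist","w4")
c=np.load("pics/w2.npz");p=c["p"];h=cv2.cvtColor(p,cv2.COLOR_RGB2HSV).astype(int)
m=np.zeros(p.shape[:2],bool);m[228:275,225:275]=1
m&=(h[...,1]>110)&(h[...,0]<25)
for M,st,ce in comps(m,5):print(st,ce,ray(*ce,39,c),np.median(cloud(c["d"],c)[M],0))
E
python3 fit.py w4
```

```text
time_s: 22.65
eef_pos: [504.9, -352.2, 189.8]
tcp_rot: [[-0.951, -0.31, -0.0], [-0.31, 0.951, 0.0], [0.0, 0.0, -1.0]]
wrist_force: [0.2, 0.1, 0.1]
opening: 60.0
gripper_force: 0.0
[-8.01211480e-01  5.31789881e-01  1.18552052e+00 -1.45101057e-05
  1.42451947e+00 -2.68729639e+00]
[246 248   9   9  56] [250.01785714 251.82142857] [564.30331915 -10.18071403  39.        ] [565.08715587 -10.29058601  37.44350949]
[ 265  139   14  104 1294] 1294 ((492.23297119140625, -357.69677734375), (103.37630462646484, 13.437621116638184), 18.132118225097656) 18.470505 489.9793 -358.59018 Xmed [ 488.23760835 -358.99723381   41.56896806]
B-D comp [ 241  243   62   68 2910] [271.5862543  280.17766323]
lens px 271.7596130371094 276.3299865722656 33.82405090332031 [ 578.79149253 -329.11466613   42.        ]
```

```bash
python3 -m creep '[[[0.05,-0.05,-1],[0,0,0],60],[[0,0,-1],[0,0,0],60],[[0,0,-1],[0,0,0],60],[[0,0,-1],[0,0,0],60],[[0,0,-1],[0,0,0],60]]'|grep -E "eef|force"
python3 -m creep '[[[0,0,-1],[0,0,0],60],[[0,0,-1],[0,0,0],60],[[0,0,-1],[0,0,0],60],[[0,0,-0.5],[0,0,0],60],[[0,0,0],[0,0,0],60]]'|grep -E "eef|force"
python3 -m creep '[[[0,0,0],[0,0,0],8],[[0,0,0],[0,0,0],8],[[0,0,0],[0,0,0],8],[[0,0,0],[0,0,0],8],[[0,0,0],[0,0,0],8]]'
python3 -m creep '[[[0,0,0],[0,0,0],8],[[0,0,0],[0,0,0],8],[[0,0,0],[0,0,0],8],[[0,0,0],[0,0,0],8]]'
```

```text
eef_pos: [506.0, -353.9, 90.4]
wrist_force: [0.5, -0.0, 0.5]
gripper_force: 0.0
eef_pos: [505.7, -353.6, 19.4]
wrist_force: [-0.0, -0.0, 1.0]
gripper_force: 0.0
time_s: 24.2
eef_pos: [505.9, -353.9, 19.6]
tcp_rot: [[-0.95, -0.311, 0.0], [-0.311, 0.95, -0.0], [-0.0, -0.0, -1.0]]
wrist_force: [0.1, -0.7, -0.8]
opening: 22.1
gripper_force: 0.0
time_s: 24.6
eef_pos: [505.9, -353.8, 19.4]
tcp_rot: [[-0.95, -0.311, -0.0], [-0.311, 0.95, 0.0], [-0.0, 0.0, -1.0]]
wrist_force: [-1.2, 1.4, 1.6]
opening: 13.3
gripper_force: 40.0
```

```bash
python3 -m creep '[[[0,0,0.4],[0,0,0],8],[[0,0,0.8],[0,0,0],8],[[0,0,1],[0,0,0],8],[[0,0,1],[0,0,0],8],[[0,0,1],[0,0,0],8]]'|grep -E "eef|ing|force"
python3 -m creep '[[[0,0.3,1],[0,0,0],8],[[-0.05,0.7,0.5],[0,0,0],8],[[-0.1,0.8,0],[0,0,0],8],[[-0.1,0.8,0],[0,0,0],8],[[-0.1,0.8,0],[0,0,0],8]]'|grep -E "eef|ing|force"
python3 -m creep '[[[-0.1,0.8,0],[0,0,0],8],[[-0.1,0.8,0],[0,0,0],8],[[-0.1,0.8,0],[0,0,0],8],[[-0.1,0.8,0],[0,0,0],8],[[-0.1,0.8,0],[0,0,0],8]]'|grep -E "eef|ing|force"
python3 -m creep '[[[-0.1,0.8,0],[0,0,0],8],[[-0.1,0.8,0],[0,0,0],8],[[0,0.8,0],[0,0,0],8],[[0,0,0],[0,0,0],8],[[0,0,0],[0,0,0],8]]'|grep -E "eef|ing|force"
python3 - <<'E'
from h import *
for n,nm in(("top","t5"),("side","s5"),("wrist","w5")):
    p,d,c=look(n,nm);X=cloud(d,c)
    for M,st,ce in comps(masks(p)["green"],10):
        q=X[M];print(n,st,ce.round(1),np.median(q,0).round(1),np.percentile(q[:,2],[5,25,75,95]).round(1))
E
```

```text
eef_pos: [505.8, -353.8, 104.5]
wrist_force: [1.1, -0.4, -0.8]
opening: 13.6
gripper_force: 40.0
eef_pos: [498.5, -284.3, 133.2]
wrist_force: [-0.0, -0.7, -1.3]
opening: 13.3
gripper_force: 40.0
eef_pos: [488.7, -204.5, 133.3]
wrist_force: [-0.1, -0.1, -1.4]
opening: 13.4
gripper_force: 40.0
eef_pos: [485.1, -157.8, 133.5]
wrist_force: [-0.2, -0.0, -0.9]
opening: 13.3
gripper_force: 40.0
top [280 193   5   4  12] [282.  194.8] [649.2 -16.  133.7] [129.9 131.9 136.6 139.5]
side [255 199   7   8  39] [258.3 202.6] [651.7  -7.9 131.3] [124.8 128.3 133.4 134.4]
```

View pics/w5.png

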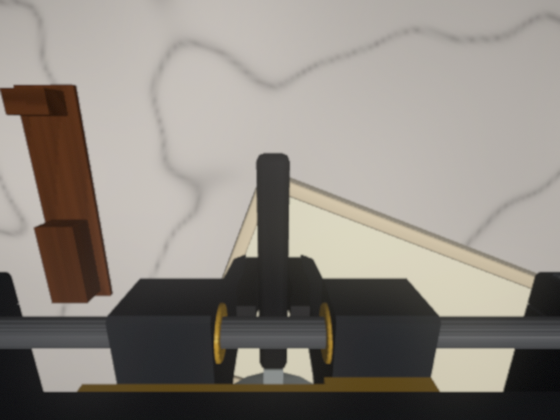

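View pics/s5.png

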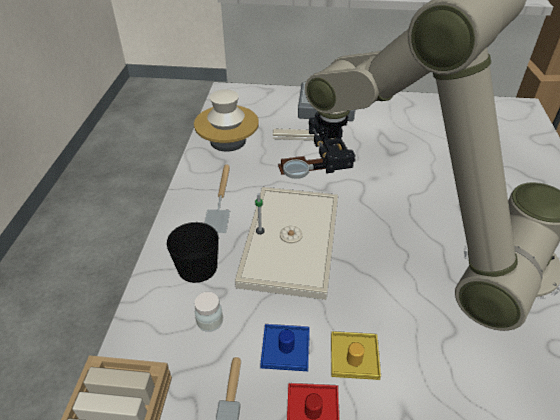

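The wrist view shows the handle held straight at (273,160)–(273,370). The side view shows the loupe level at (295,168), the plugs in their trays, and the collar at (258,203).

```bash
python3 -m creep '[[[0,1,0],[0,0,0],8],[[0,1,0],[0,0,0],8],[[0,1,0],[0,0,0],8],[[0,1,-0.2],[0,0,0],8],[[0,1,-0.4],[0,0,0],8]]'|grep -E "eef|ing|force"
python3 -m creep '[[[0,0.6,-0.35],[0,0,0],8],[[0,0.4,0],[0,0,0],8],[[0,0,0],[0,0,0],8],[[0,0,0],[0,0,0],8],[[0,0,0],[0,0,0],8]]'
python3 - <<'E'
from h import *
T=eyes.get_calibration("top");S=eyes.get_calibration("side")
def tri(a,b):
    A=[];y=[]
    for (u,v),c in((a,T),(b,S)):
        o=np.array(c["xyz"]);r=ray(u,v,0,c)-o;r/=np.linalg.norm(r);Pm=np.eye(3)-np.outer(r,r);A.append(Pm);y.append(Pm@o)
    A=np.vstack(A);y=np.hstack(y);x=np.linalg.lstsq(A,y,rcond=None)[0];return x.round(1),(A@x-y).round(1)
print("collar",tri((282,194.7),(258.3,202.6)))
print("side collar at x=655",[ (lambda o,r:o+r*((-16.5-o[1])/r[1]))(np.array(S["xyz"]),ray(258.3,202.6,0,S)-S["xyz"])])
P,D={},{}
for n,nm in(("top","t6"),("side","s6")):
    p,d,c=look(n,nm);X=cloud(d,c)
    m=(np.hypot(X[...,0]-567,X[...,1]+12)<60)&(X[...,2]>100)&(X[...,2]<165)
    q=X[m];print(n,m.sum(),q.mean(0),np.percentile(q,[5,50,95],axis=0).round(1))
    a=p[180:260,225:335] if n=="top" else p[170:270,230:350]
    a=cv2.resize(a,(400,400*a.shape[0]//a.shape[1]),interpolation=cv2.INTER_CUBIC);P[n]=a
h=max(a.shape[0] for a in P.values())
cv2.imwrite("pics/c6.png",np.hstack([cv2.copyMakeBorder(a,0,h-a.shape[0],0,0,0) for a in P.values()])[:,:,::-1])
E
```

```text
eef_pos: [485.3, -57.8, 121.6]
wrist_force: [-0.1, 0.3, -1.7]
opening: 13.4
gripper_force: 40.0
time_s: 27.75
eef_pos: [485.1, -38.6, 114.6]
tcp_rot: [[-0.951, -0.31, 0.001], [-0.31, 0.951, -0.0], [-0.0, -0.0, -1.0]]
wrist_force: [-0.0, -0.1, -0.8]
opening: 13.4
gripper_force: 40.0
collar (array([652.3, -15.6, 124.8]), array([ 0.7, -0. ,  0.2, -0.7,  0. , -0.2]))
side collar at x=655 [array([653.17528931, -16.5       , 124.16418868])]
top 94 [591.47005892 -21.20220461 134.24567994] [[578.3 -41.3 128.1]
 [592.4 -21.3 134.2]
 [602.4   2.4 140.6]]
side 548 [562.70624163 -10.131649   133.99403671] [[519.9 -37.9 128.7]
 [564.5 -12.3 134.1]
 [595.3  20.6 138.3]]
```

View pics/c6.png

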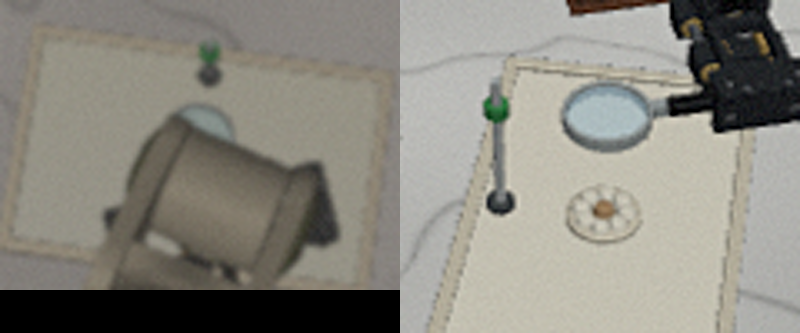

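Run:
```python
from h import *
def proj(P,c):
    q=(np.array(P)-c["xyz"])@np.array(c["orientation"]);K=c["K"];return np.array([K[0,0]*q[0]/-q[2]+K[0,2],K[1,1]*-q[1]/-q[2]+K[1,2]]).round(1)
T=eyes.get_calibration("top");S=eyes.get_calibration("side")
for z in(25,118,124,130,137,155):print(z,"side",proj((654,-16.5,z),S),"top",proj((654,-16.5,z),T))
p=np.mean([np.load(f"pics/{n}.npz")["p"].astype(float) for n in("side0","s1","s2","s5","s6")],0);q=p[190:236,250:268]
g=q[...,1]-(q[...,0]+q[...,2])/2
print(g[3:20].round().astype(int));print(q[:,5:11].mean(2).round().astype(int))
w=np.clip(g[:25]-10,0,None);v,u=np.mgrid[190:215,250:268];print("side w",(w*u).sum()/w.sum(),(w*v).sum()/w.sum())
t=np.mean([np.load(f"pics/{n}.npz")["p"].astype(float) for n in("top0","t5","t6")],0)[186:206,274:292]
g=t[...,1]-(t[...,0]+t[...,2])/2;w=np.clip(g-8,0,None);v,u=np.mgrid[186:206,274:292];print(g.round().astype(int)[4:16]);print("top w",(w*u).sum()/w.sum(),(w*v).sum()/w.sum())
```

```text
25 side [259.1 230.6] top [282.3 200.5]
118 side [258.  204.4] top [282.3 194.5]
124 side [258.  202.6] top [282.3 194.1]
130 side [257.9 200.8] top [282.3 193.6]
137 side [257.8 198.7] top [282.3 193.1]
155 side [257.6 193.2] top [282.3 191.9]
[[ 2  2  2  2  2  2  2  2  2  1  4  7  7  6  5  5  6  5]
 [ 1  2  2  2  1  2  2  3  1  2  4  7  6  6  3  6  6  5]
 [ 2  0  1  2  2  2  2  2  1  2  4  6  7  6  5  5  5  4]
 [ 3  1  3  2  2  1  1  3  1  3  4  6  5  6  4  5  5  5]
 [ 2  3  2  2  2  1 -1  1  1  2  3  5  6  5  6  5  6  5]
 [ 1  2  2  3  1 -1  2  8 -1  5 15 12  3  2  5  5  5  5]
 [ 2  2  2  1 -1  4 35 17 -4  4 31 40 15  2  5  5  5  4]
 [ 2  2  2  1  3 35 62 13 -6  0 26 57 20  1  5  5  6  4]
 [ 2  1  2  0  5 56 69 37  5 11 31 58 27  4  4  4  5  5]
 [ 2  2  2  0  1 27 64 62 49 45 49 53 22  5  4  6  4  5]
 [ 3  2  2  1  1 19 48 50 53 48 45 42 18  7  5  5  5  5]
 [ 2  2  1  1  2 19 44 43 39 36 39 38 16  7  3  5  6  4]
 [ 2  2  2  2  1  5 39 41 38 38 42 29 14  3  5  5  4  5]
 [ 1  3  2  1  1  0  6 17 35 30 18  8  5  4  4  5  5  5]
 [ 2  2  2  2  2  2  4  6  3  3  4  4  4  5  4  6  5  6]

[... 1430 characters left out ...]
  3  2  0 -1  1  0  0  0  0]
 [ 2  2  1  1  0  1  6  6  3  7  9  3  1 -1 -1  0  2  0]
 [ 4  3  2  4  3  7 17 13  5 11 18 10  2  0  0  1 -1  0]
 [ 4  3  4  4  4 11 27 20  6 14 26 17  4  1  2  2  1  0]
 [ 3  4  5  3  4 14 31 29 19 26 32 16  6  3  2  3  2  3]
 [ 5  6  4  4  4 11 27 37 35 37 32 13  6  4  3  2  4  3]
 [ 4  6  4  4  6  8 16 29 34 29 16  9  4  5  4  4  3  4]
 [ 5  6  6  5  6  6  8 10 15 13  6  6  5  3  5  4  5  5]
 [ 6  6  3  4  6  4  2  3  6  3  2  4  5  5  6  6  5  5]
 [ 4  5  5  5  6  5  2  2  0  1  1  2  5  5  4  6  5  5]
 [ 5  6  4  4  5  5  2  1  0  0  2  3  5  4  5  5  6  5]
 [ 4  3  5  6  4  4 -1  3 -1  0  0  4  5  4  6  6  5  4]]
top w 282.10668670172805 194.48384673178063
```

```bash
python3 -m creep '[[[0,0,-0.1],[0,0,0],8],[[0,0,-0.12],[0,0,0],8],[[0,0,-0.1],[0,0,0],8],[[0,0,0],[0,0,0],8],[[0,0,0],[0,0,0],8]]'|grep -E "eef|force|ing"
python3 - <<'E'
from h import *
p,d,c=look("side","s7");X=cloud(d,c)
h=cv2.cvtColor(p,cv2.COLOR_RGB2HSV).astype(int)
m=np.zeros(p.shape[:2],bool);m[222:245,278:305]=1;m&=(h[...,1]>90)&(h[...,0]<25)
for M,st,ce in comps(m,4):print("ros",st,ce,ray(*ce,38,c))
m=np.zeros(p.shape[:2],bool);m[185:225,270:310]=1
R=p.astype(int);m&=(R[...,2]-R[...,0]>-8)   # bluish/grey lens and rim against cream panel
M,st,ce=max(comps(m),key=lambda t:t[1][4]);print(st,ce)
cn,_=cv2.findContours(M.astype(np.uint8),0,2);print(cv2.fitEllipse(max(cn,key=len)))
l,r,t,b=st[0],st[0]+st[2]-1,st[1],st[1]+st[3]-1
print("box mid",(l+r)/2,(t+b)/2,[ray((l+r)/2,(t+b)/2,z,c).round(1) for z in(120,124.7,130)])
a=p[170:270,230:350].copy();mm=M[170:270,230:350];a[mm&(cv2.erode(mm.astype(np.uint8),np.ones((3,3)))==0)]=(255,0,0)
cv2.imwrite("pics/c7.png",cv2.resize(a,(600,500),interpolation=cv2.INTER_NEAREST)[:,:,::-1])
E
```

```text
eef_pos: [484.9, -37.9, 107.9]
wrist_force: [-0.2, -0.3, -1.0]
opening: 13.5
gripper_force: 40.0
ros [288 231   6   4  19] [290.63157895 232.52631579] [569.90712883  -5.38154304  38.        ]
[278 196  32  22 501] [292.46506986 206.5508982 ]
((292.4035339355469, 206.5316619873047), (20.669872283935547, 29.139488220214844), 85.71240997314453)
box mid 293.5 206.5 [array([565. , -15.9, 120. ]), array([564.6, -10.7, 124.7]), array([564.2,  -4.9, 130. ])]
```

View pics/c7.png

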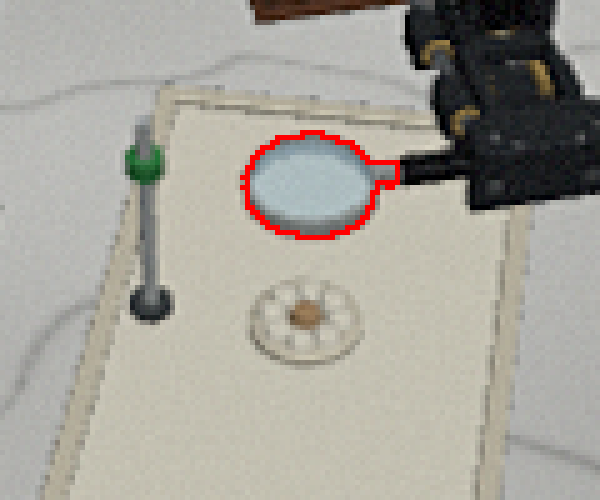

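The side view shows the rim centred near (292,207), the rosette at (291,233), and the collar level with the rim. A small trim of +2 mm in x and +1.5 mm in y, then hold still.

```bash
python3 -m creep '[[[0.1,0.08,0.02],[0,0,0],8],[[0,0,0],[0,0,0],8],[[0,0,0],[0,0,0],8],[[0,0,0],[0,0,0],8],[[0,0,0],[0,0,0],8]]'
python3 -m creep '[[[0,0,0],[0,0,0],8],[[0,0,0],[0,0,0],8],[[0,0,0],[0,0,0],8],[[0,0,0],[0,0,0],8],[[0,0,0],[0,0,0],8]]' |grep -E "time|eef|force"
python3 -c "
from station import order
print(order.sign_off())"
```

```text
time_s: 28.9
eef_pos: [486.9, -36.3, 108.4]
tcp_rot: [[-0.95, -0.311, -0.0], [-0.311, 0.95, 0.0], [0.0, 0.0, -1.0]]
wrist_force: [-0.3, -0.2, -1.8]
opening: 13.2
gripper_force: 40.0
time_s: 29.4
eef_pos: [486.9, -36.3, 108.3]
wrist_force: [-0.9, -0.0, -0.9]
gripper_force: 40.0
the job is handed in; nothing more can be done
None
```

I handed the job in at 29.4 s: the red and blue plugs are standing in their own trays, and by my measurements the loupe is held level over the rosette at the collar's height (about 125 mm). The hand-in returned no verdict.

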